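# Change the hot-air nozzle on a rework station's bottom heater

### The job

The next board needs the oblong hot-air nozzle. Pull the round nozzle off the heater's spigot and park it, upright and right down, on an empty post of the nozzle rack; then push the oblong nozzle fully home on the spigot, its mouth in line with the heater's long side, so that both sprung clips close over its collar. Leave the other two nozzles and everything else on the bench where they are.

Things in the scene. Friction and masses are not known exactly. Their poses are not given: they have to be found in the camera images.
- heater: bottom heater of a rework station, fixed: grey housing 110 mm (x) by 140 mm (y, the long side), top plate 56 mm above the bench; origin under its middle on the bench, x away from its control panel, y along the long side. The air spigot stands up from the middle of the top plate
- spigot (a point): centre of the foot of the heater's air spigot, on the top plate (z up, x and y as the heater's): a steel tube 30 mm outside, 22 mm high, its top 4.5 mm tapered to 25 mm. A nozzle that is home stands on the top plate, its origin at this point
- clip_left (a joint): sprung clip at the spigot's +y side: upright steel arm, its top 31 mm above the top plate and 42 mm from the spigot's axis; on its inside a 12 mm roller, centred 11 mm above the plate and 27 mm from the axis, reaches 2 mm over a nozzle's collar. Rad: 0 closed, grows as it is forced outward. Pushing a nozzle straight down or pulling it straight up with about 10 N opens it
- clip_right (a joint): the same clip, mirrored, on the heater's -y side
- rack: nozzle rack, fixed: aluminium plate 120 x 120 mm, top 14 mm above the bench, with four upright posts on a 68 mm square; origin under its middle on the bench
- nozzle_round: nozzle with the round mouth (clipped on the heater at the start), steel, 64 mm high; bottom sleeve: bore 33 mm and 26 mm deep from below, outside 40 mm, with a collar 46 mm across and 6 mm high at its foot; origin at the centre of the underside, z up along the bore; above it a round pipe 30 mm outside from 38 mm up to its top
- nozzle_oblong: nozzle with the oblong mouth (on the rack at the start), steel, 66 mm high; bottom sleeve: bore 33 mm and 26 mm deep from below, outside 40 mm, with a collar 46 mm across and 6 mm high at its foot; origin at the centre of the underside, z up along the bore; above it a flat-sided box 22 mm (x) by 46 mm (y) from 38 mm up to its top
- nozzle_square: nozzle with the square mouth, stays on the rack, steel, 64 mm high; bottom sleeve: bore 33 mm and 26 mm deep from below, outside 40 mm, with a collar 46 mm across and 6 mm high at its foot; origin at the centre of the underside, z up along the bore; above it a box 32 x 32 mm from 38 mm up to its top
- nozzle_pencil: nozzle with the thin round pipe, stays on the rack, steel, 68 mm high; bottom sleeve: bore 33 mm and 26 mm deep from below, outside 40 mm, with a collar 46 mm across and 6 mm high at its foot; origin at the centre of the underside, z up along the bore; above it a pipe 18 mm outside from 38 mm up to its top
- tweezers: steel tweezers 14 x 120 x 8 mm lying in front of the heater, long along y; origin under their middle
- tape: roll of black tape, 64 mm across, 18 mm high, lying at the back; origin under its middle
- torque_driver: torque screwdriver lying near the bench's front edge, 34 x 172 x 34 mm, long along y; origin under its middle
- flux_bottle: white flux bottle with a red needle cap, 37 mm across, 96 mm high, at the back; origin under its middle
- lug_pot: white pot of cable lugs, 64 mm across, 34 mm high, at the back; origin under its middle
- board: green controller board 95 x 135 x 34 mm lying on the left behind the clamp fixture; origin under its middle
- post_0 (a point): foot of the post at the rack's own -x +y corner, on the plate's top: post 25 mm thick, 17 mm high, its top 6 mm tapered to 16 mm. A nozzle parked on it stands on the plate, its origin at this point give or take 4 mm
- post_1 (a point): foot of the post at the rack's own -x -y corner, on the plate's top: post 25 mm thick, 17 mm high, its top 6 mm tapered to 16 mm. A nozzle parked on it stands on the plate, its origin at this point give or take 4 mm
- post_2 (a point): foot of the post at the rack's own +x +y corner, on the plate's top: post 25 mm thick, 17 mm high, its top 6 mm tapered to 16 mm. A nozzle parked on it stands on the plate, its origin at this point give or take 4 mm
- post_3 (a point): foot of the post at the rack's own +x -y corner, on the plate's top: post 25 mm thick, 17 mm high, its top 6 mm tapered to 16 mm. A nozzle parked on it stands on the plate, its origin at this point give or take 4 mm
There are look-alikes about, which are no part of the job. Leave any blue look-alike of the nozzle_oblong alone.

How it is judged (in metres and radians):
At the end, for the whole second after the job is handed in: Oblong nozzle home on the spigot: within 4 mm of its axis, 3 mm of the plate, 0.06 rad of upright and 0.17 rad of the heater's long side, both clips below 0.05 rad. Round nozzle upright on any rack post: within 7 mm of its axis, foot within 4 mm of the plate. Both at rest (horizontal distance between nozzle_oblong and spigot below 0.004 m and z of nozzle_oblong in the frame of spigot between -0.004 and 0.003 m and angle between nozzle_oblong's own z axis and vertical below 0.06 rad and angle between the y axis of nozzle_oblong and the y axis of heater, either way round below 0.17 rad and value of joint each of clip_left, clip_right below 0.05 rad and ((horizontal distance between nozzle_round and post_0 below 0.007 m and z of nozzle_round in the frame of post_0 below 0.004 m) or (horizontal distance between nozzle_round and post_1 below 0.007 m and z of nozzle_round in the frame of post_1 below 0.004 m) or (horizontal distance between nozzle_round and post_2 below 0.007 m and z of nozzle_round in the frame of post_2 below 0.004 m) or (horizontal distance between nozzle_round and post_3 below 0.007 m and z of nozzle_round in the frame of post_3 below 0.004 m)) and angle between nozzle_round's own z axis and vertical below 0.08 rad and linear speed of each of nozzle_round, nozzle_oblong below 0.02 m/s); the robot touches nothing.
It fails at once if the square or the pencil nozzle is moved by more than 20 mm (distance of any of nozzle_square, nozzle_pencil from where it was at the start of the episode above 0.02 m).
It fails at once if the tweezers or the tape are moved by more than 30 mm (distance of any of tweezers, tape from where it was at the start of the episode above 0.03 m).
It fails at once if the torque driver, flux bottle or lug pot is moved by more than 30 mm (distance of any of torque_driver, flux_bottle, lug_pot from where it was at the start of the episode above 0.03 m).
It also fails if it takes over 56 s, if anything falls off the work surface, if the arm or the gripper's body presses on something with over 40 N, if the wrist force passes 120 N, or if a joint passes its speed limit or range.

### The arm

A 6-joint arm with a two-finger parallel gripper is mounted at the origin on a cart in front of the work surface, level with it; the furniture and walls round the work are solid. World frame = base frame: x ahead of the robot, y to its left, z up, the work surface at z = 0. Lengths are in mm, angles in rad, forces in N, time in s.
With the tool pointing down it reaches from about 300 to 825 mm from the base axis. Payload 5.4 kg.
Tool frame: the origin (TCP) lies between the finger pads; the fingertips stand 11 mm ahead of it and the grasp point (between the pads) lies 8 mm behind it; z points along the fingers, y is the line along which they close (so a half turn about z gives the same grasp; the last joint's range is limited). The gripper opens to 92 mm and grips with 3 to 60 N. Pads are 20 mm wide; open, the fingers measure 128 mm over their backs; the gripper's body (75 mm by 189 mm) begins 69 mm behind the grasp point.
Start: joints at [-1.46, 0.158, 1.597, -0, 1.386, -0.21], TCP at [181.288, -545.656, 225.601] pointing down, gripper open.
Joint ranges: [-2.91, 2.91], [-0.94, 2.29], [0.18, 2.7], [-1.29, 4.43], [0.17, 2.64], [-3, 3]. Speed limits (rad/s): [2.57, 2.57, 3.14, 3.14, 3.14, 3.14].

### API

Orientations are given as [roll, pitch, yaw] about the fixed x, y, z axes, in that order (R = Rz(yaw) Ry(pitch) Rx(roll)).
In Python, from plant import robot, imaging, order gives the robot as it stands.
- The arm moves only by the shell command python3 -m handwheel 'ROWS'. ROWS is JSON, a list of rows, each a list of 3 entries, a list of its own where there are three numbers: the shift along the world's x, y, z scaled (see below), then the turn, a rotation vector about the world's x, y, z scaled (see below), then the opening, from -1 (shut) to 1 (fully open). In form: [[[x, y, z], [ax, ay, az], gripper], ...]. A call has 1 to 20 rows; each row shifts and turns the commanded pose from where the row before left it; what a row does not reach is not made up. The controller multiplies each number of a shift by 0.5 m and each number of a turn by pi rad. A row lasts 1/8 s, in which the tool goes at most 62.5 mm and 10.7 degrees, less where a joint would pass 70% of its speed; a pose out of reach is approached as far as the arm can. A call with a number of a shift or a turn outside -1 to 1 is refused whole. A call with a gripper value outside its range is refused whole. The fingers move at their own pace and stop on an object; the grip force is fixed at half the most. Time passes only in rows, so rows that do not move let the fingers close. It gives the time, the measured TCP pose, the force, the opening and the grip force at its end, in the units of the state.
- robot.get_obs(): the state, without advancing time (a new reading comes with each control period).
- imaging.camera(name): name is "scene" or "top"; returns a dict with "img" (384x512x3 uint8, red, green, blue), "fov_y" (degrees; the focal length in pixels is half the picture's height over the tangent of half this angle, whatever the lens; pixels are square), "cx", "cy" (the principal point, pixels), "pose" (4x4, takes a point from camera to world coordinates). Camera axes: x right, y down, z forward; pixel columns grow to the right and rows downward; lengths in mm; the calibration is good to about 2 mm. A picture is of the moment at which its call begins. There is no depth.
- order.finish_job(): hands the job in; it is judged then, once.
The state is a dict: "t": time; "joint_pos": joint angles; "joint_velocities": joint speeds; "tau": joint torques, N m; "ee_pos": TCP position; "ee_rot": TCP orientation; "wrist_force": force on the tool from outside, world axes, zero at the start; "torque": the same for the moment, N m; "width": finger opening in mm; "gripper_force": force on a finger pad.
Only numpy, scipy, OpenCV 4.12 (cv2) and the standard library are available. Lean on these libraries where they do the work, as an engineer would, in place of code of your own. Each camera call takes 0.05 s, during which the arm holds its last target. There are 200 camera calls.

## Working session

There is one attempt and no reset: what is moved stays moved. The work goes in short steps, Python scripts to look and compute and a shell command to move; the robot and the scene stay as the last step left them, time stands still between calls to the robot, and variables do not carry over. Pictures are saved under pics/ and viewed, at most 10 in all, crops included, and the job is handed in when it is done.

```bash
mkdir -p pics; ls; python3 - <<'E'
from plant import robot, imaging, order
import cv2, pickle
print(robot.get_obs())
for n in ("scene","top"):
    c=imaging.camera(n); pickle.dump(c,open(f"pics/{n}0.pkl","wb"))
    print(n,c["fov_y"],c["cx"],c["cy"],c["pose"].round(3).tolist(),[k for k in c])
    cv2.imwrite(f"pics/{n}0.png",cv2.resize(c["img"][:,:,::-1],(800,600),interpolation=cv2.INTER_CUBIC))
E
```

```text
pics
{'t': 0.0, 'joint_pos': array([-1.46008910e+00,  1.59028340e-01,  1.59823446e+00, -9.95132543e-06,
        1.38616829e+00, -2.10109107e-01]), 'joint_velocities': array([ 0.0001414 , -0.0004452 , -0.00092162, -0.00064579,  0.00033919,
        0.00041958]), 'tau': array([ 2.04579010e-06, -3.85571480e+01, -3.22108734e+01,  7.00135203e-02,
        3.79095110e-02, -1.47682626e-04]), 'ee_pos': array([ 181.22548998, -545.06191825,  224.6294076 ]), 'ee_rot': array([-3.13979260e+00, -3.73874181e-04,  3.20817834e-01]), 'wrist_force': array([-0.09392967, -0.07265466, -0.24270536]), 'torque': array([-0.03087242, -0.01284099, -0.01132058]), 'gripper_force': 0.0, 'width': 91.73650820444752}
scene 53.628019084382316 257.00324647795674 193.3773035552617 [[-0.513, -0.551, 0.658, -12.645], [-0.858, 0.314, -0.406, 470.917], [0.017, -0.774, -0.633, 627.288], [0.0, 0.0, 0.0, 1.0]] ['img', 'fov_y', 'cx', 'cy', 'pose']
top 56.169020393466184 255.43692746923867 197.8173215577454 [[-0.008, -0.984, 0.177, 380.205], [-1.0, 0.005, -0.019, 124.817], [0.017, -0.177, -0.984, 921.097], [0.0, 0.0, 0.0, 1.0]] ['img', 'fov_y', 'cx', 'cy', 'pose']
```

View pics/scene0.png

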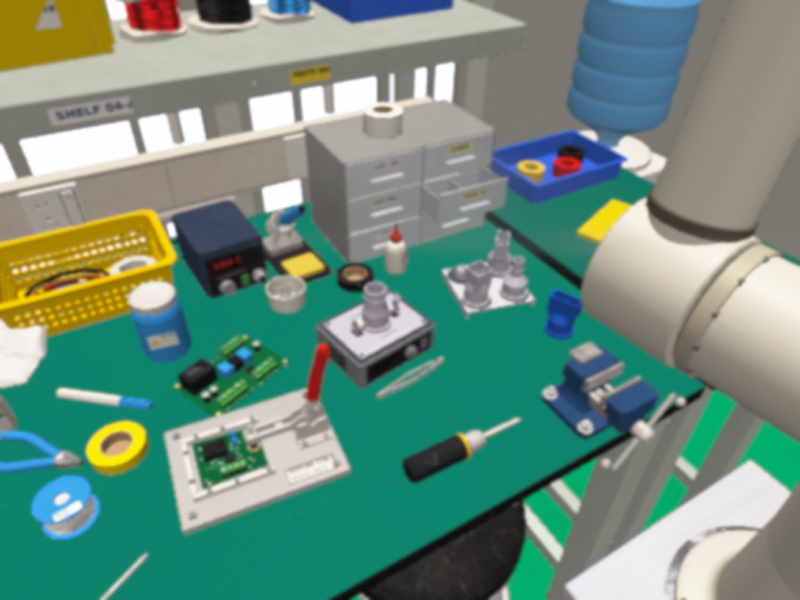

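View pics/top0.png

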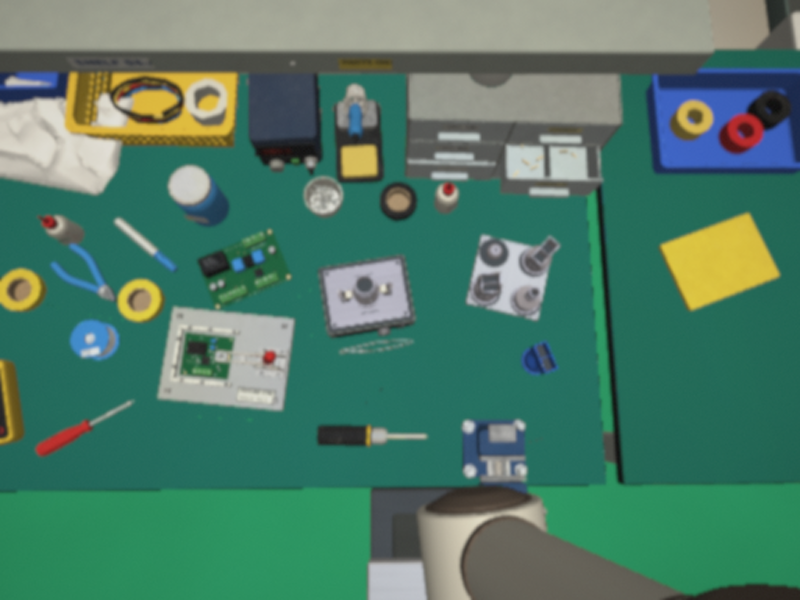

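Scene picture: heater at about (375,330), rack at (488,280), blue decoy at (563,313). Top picture: heater at (366,295), rack at (510,277). Next I'll crop in closer.

```bash
cat > h.py <<'E'
import numpy as np, cv2, pickle
def load(f): return pickle.load(open(f,"rb"))
def K(c):
    f=192/np.tan(np.radians(c["fov_y"]/2)); return f
def ray(c,u,v):
    d=c["pose"][:3,:3]@np.array([(u-c["cx"])/K(c),(v-c["cy"])/K(c),1]); return c["pose"][:3,3],d
def atz(c,u,v,z):
    o,d=ray(c,u,v); return o+d*(z-o[2])/d[2]
def proj(c,P):
    p=(np.asarray(P,float)-c["pose"][:3,3])@c["pose"][:3,:3]; return p[...,:2]/p[...,2:]*K(c)+[c["cx"],c["cy"]]
def crop(c,x,y,w,h,s):
    return cv2.resize(np.ascontiguousarray(c["img"][y:y+h,x:x+w,::-1]),None,fx=s,fy=s,interpolation=cv2.INTER_CUBIC)
E
python3 - <<'E'
from h import *
t=load("pics/top0.pkl");s=load("pics/scene0.pkl")
# top: origin (290,145) 66x66 ; scene
a=np.hstack([crop(t,292,145,66,50,6),crop(s,278,142,66,50,6)])
b=np.hstack([crop(t,200,160,66,50,6),crop(s,198,175,90,68,6)[:300,:396]])
b=np.hstack([crop(t,200,160,66,50,6),cv2.resize(crop(s,198,175,90,68,1),(396,300),interpolation=cv2.INTER_CUBIC)])
cv2.imwrite("pics/c0.png",np.vstack([a,b]))
E
```

```text
(no output)
```

View pics/c0.png

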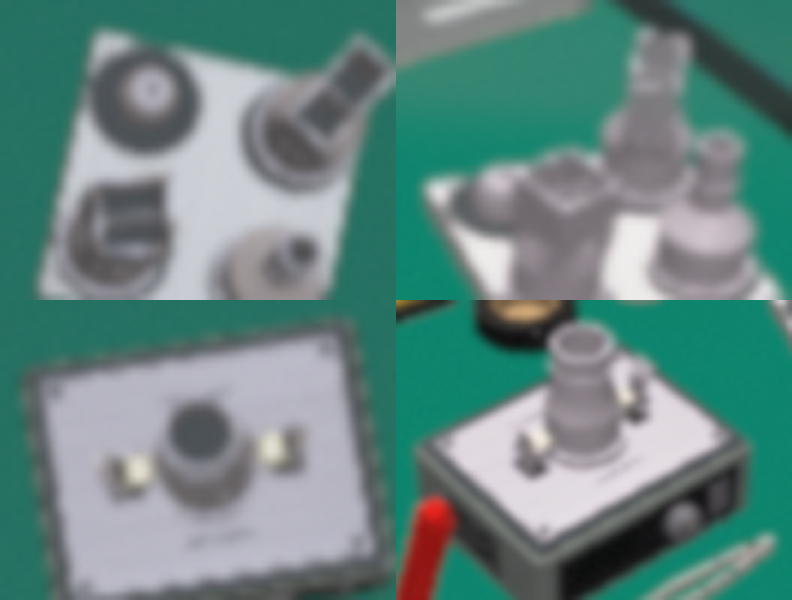

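Crop: empty post at top-camera pixel about (316,161), oblong at the rack's far right (mouth near (349,160)), square near left, pencil near right. On the heater, the round nozzle's mouth is at about (233.5,182).

```bash
python3 - <<'E'
from h import *
t=load("pics/top0.pkl");s=load("pics/scene0.pkl")
T=lambda x,y:(292+x/6,145+y/6); S=lambda x,y:(278+(x-396)/6,142+y/6)
H=lambda x,y:(200+x/6,160+(y-300)/6); G=lambda x,y:(198+(x-396)/4.4,175+(y-300)/4.41)
def tri(a,b):
    o1,d1=ray(t,*a);o2,d2=ray(s,*b);A=np.c_[d1,-d2];k=np.linalg.lstsq(A,o2-o1,rcond=None)[0]
    p,q=o1+k[0]*d1,o2+k[1]*d2; return ((p+q)/2).round(1),np.linalg.norm(p-q).round(1)
print("round mouth",tri(H(203,430),G(582,343)), atz(t,*H(203,430),120).round(1), atz(s,*G(582,343),120).round(1))
print("post tip",tri(T(152,90),S(497,190)),atz(t,*T(152,90),31).round(1))
print("oblong mouth",tri(T(345,90),S(664,42)),atz(t,*T(345,90),80).round(1),atz(s,*S(664,42),80).round(1))
print("pencil mouth",tri(T(300,250),S(720,148)),atz(t,*T(300,250),82).round(1))
print("obl ends",atz(t,*T(315,120),80).round(1),atz(t,*T(373,60),80).round(1))
for n,p in dict(TL=(28,372),TR=(352,318),BR=(396,570)).items(): print(n,atz(t,*H(*p),56).round(1))
for n,p in dict(rTL=(100,30),rTR=(375,85)).items(): print(n,atz(t,*T(*p),14).round(1))
for n,p in dict(L=(420,448),F=(540,553),R=(748,445)).items(): print("sc",n,atz(s,*G(*p),56).round(1))
for n,p in dict(cl=(112,470),cr=(298,445)).items(): print(n,atz(t,*H(*p),87).round(1))
E
```

```text
round mouth (array([563.2, 158.9, 115.2]), np.float64(0.0)) [562.2 158.7 120. ] [557.8 161.8 120. ]
post tip (array([643.2, -54.2,  16.6]), np.float64(1.5)) [638.5 -51.9  31. ]
oblong mouth (array([ 621.2, -119.1,   87.8]), np.float64(1.9)) [ 624.1 -120.7   80. ] [ 629.7 -128.3   80. ]
pencil mouth (array([ 558. , -100.6,   76.4]), np.float64(1.8)) [557.4 -98.4  82. ]
obl ends [ 611.5 -107.8   80. ] [ 636.7 -132.8   80. ]
TL [601.4 233.4  56. ]
TR [624.   99.8  56. ]
BR [518.1  82.9  56. ]
rTL [670.8 -33.4  14. ]
rTR [ 645.4 -153.3   14. ]
sc L [594.5 237.1  56. ]
sc F [497.3 219.   56. ]
sc R [512.8  89.6  56. ]
cl [553.7 195.8  87. ]
cr [563.4 122.5  87. ]
```

```bash
cat >> h.py <<'E'
from scipy.optimize import differential_evolution, minimize
def gmag(c):
    g=cv2.GaussianBlur(c["img"],(0,0),0.8).astype(np.float32)
    m=np.sqrt(sum(cv2.Sobel(g[:,:,k],5,1,0)**2+cv2.Sobel(g[:,:,k],5,0,1)**2 for k in range(3)))
    return np.minimum(m,np.percentile(m,97))
def rect(lx,ly,z,n=40):
    a=np.linspace(-.5,.5,n);o=np.full(n,.5)
    p=np.vstack([np.c_[a,o],np.c_[a,-o],np.c_[o,a],np.c_[-o,a]])*[lx,ly]
    return np.c_[p,np.full(len(p),z)]
def circ(d,z,n=60):
    a=np.linspace(0,2*np.pi,n,False);return np.c_[d/2*np.cos(a),d/2*np.sin(a),np.full(n,z)]
def place(P,q):
    c,s=np.cos(q[2]),np.sin(q[2]);return np.c_[q[0]+c*P[:,0]-s*P[:,1],q[1]+s*P[:,0]+c*P[:,1],P[:,2]]
def fit(cams,P,q0,r):
    gs=[gmag(c) for c in cams]
    def J(q):
        W=place(P,q);v=0
        for c,g in zip(cams,gs):
            uv=proj(c,W).astype(np.float32);v-=cv2.remap(g,uv[:,0:1].copy(),uv[:,1:2].copy(),1).mean()
        return v
    b=[(a-d,a+d) for a,d in zip(q0,r)]
    R=differential_evolution(J,b,seed=1,tol=1e-6,maxiter=150,polish=False);return R.x,R.fun
E
python3 - <<'E'
from h import *
t=load("pics/top0.pkl");s=load("pics/scene0.pkl")
def run(n,P,q,r):
    for k,cs in dict(top=[t],scene=[s],both=[t,s]).items():
        x,f=fit(cs,P,q,r);print(n,k,x.round(3),round(f,1))
run("heater",rect(110,140,56),[561,159,.14],[15,15,.15])
run("round",circ(30,120),[561,159,0],[10,10,1e-6])
run("rack",rect(120,120,14),[600,-79,-.2],[15,15,.15])
run("oblong",rect(22,46,80),[623,-121,.785],[12,12,.5])
E
```

```text
heater top [5.55812e+02 1.51278e+02 1.65000e-01] -178.2
heater scene [5.52737e+02 1.65947e+02 1.59000e-01] -253.0
heater both [5.52930e+02 1.66796e+02 1.60000e-01] -427.7
round top [558.559 160.556   0.   ] -209.9
round scene [564.337 160.137  -0.   ] -246.7
round both [560.091 161.48   -0.   ] -416.0
rack top [ 5.98068e+02 -7.49860e+01 -2.53000e-01] -278.0
rack scene [ 5.94123e+02 -7.15870e+01 -2.35000e-01] -266.1
rack both [ 5.97182e+02 -7.39760e+01 -2.39000e-01] -529.2
oblong top [ 611.279 -116.811    1.285] -189.2
oblong scene [ 622.22  -118.917    0.796] -215.4
oblong both [ 619.958 -118.897    0.778] -377.1
```

```bash
python3 - <<'E'
from h import *
t=load("pics/top0.pkl");s=load("pics/scene0.pkl")
hq=[560.5,160.5,.16]; rq=[597.5,-74.5,-.245]
L=[]
for P,q in [(rect(110,140,56),hq),(circ(30,120),hq),(circ(46,56),hq),(rect(120,120,14),rq),(rect(22,46,80),[620,-118.9,.778])]: L.append(place(P,q))
c=np.cos(rq[2]);sn=np.sin(rq[2])
for a,b,z,d in [(34,34,31,16),(34,34,14,25),(34,-34,14,46),(-34,-34,82,18)]: L.append(place(circ(d,z),[rq[0]+c*a-sn*b,rq[1]+sn*a+c*b,0]))
def ov(cam,x,y,w,h,k):
    im=crop(cam,x,y,w,h,k)
    for P in L:
        for u in proj(cam,P): cv2.circle(im,tuple(int(v) for v in np.round((u-[x,y]+.5)*k)),0,(0,0,255),-1)
    return im
a=np.hstack([ov(t,292,145,66,50,6),ov(s,278,145,66,50,6)])
b=np.hstack([ov(t,200,160,66,50,6),cv2.resize(ov(s,198,175,90,68,6),(396,300),interpolation=cv2.INTER_AREA)])
cv2.imwrite("pics/ov0.png",np.vstack([a,b]))
E
```

```text
(no output)
```

View pics/ov0.png

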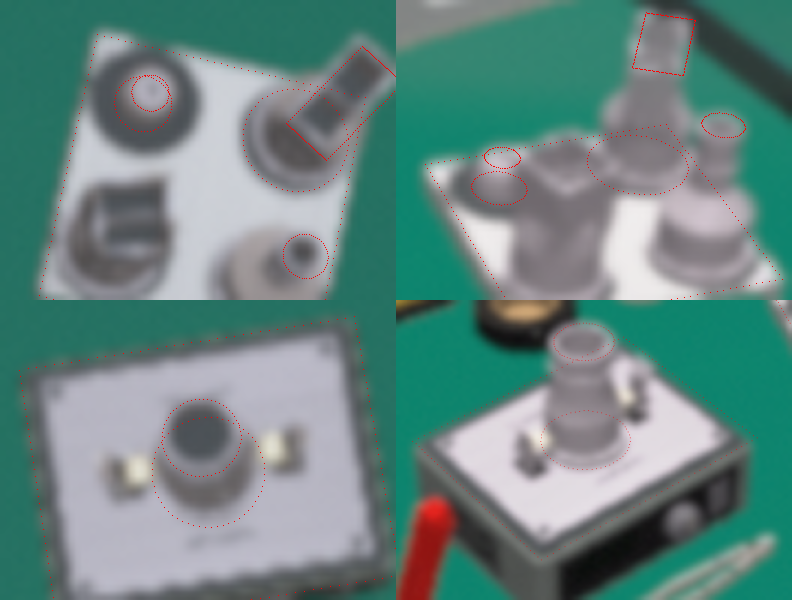

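```bash
python3 -m handwheel '[[[0.0474,0.0882,0],[0,0,0.0358],1],[[0.0474,0.0882,0],[0,0,0.0358],1],[[0.0474,0.0882,0],[0,0,0.0358],1],[[0.0474,0.0882,0],[0,0,0.0358],1],[[0.0474,0.0882,0],[0,0,0.0358],1],[[0.0474,0.0882,0],[0,0,0.0358],1],[[0.0474,0.0882,0],[0,0,0.0358],1],[[0.0474,0.0882,0],[0,0,0.0358],1],[[0.0474,0.0882,0],[0,0,0.0358],1],[[0.0474,0.0882,0],[0,0,0.0358],1],[[0.0474,0.0882,0],[0,0,0.0358],1],[[0.0474,0.0882,0],[0,0,0.0358],1],[[0.0474,0.0882,0],[0,0,0.0358],1],[[0.0474,0.0882,0],[0,0,0.0358],1],[[0.0474,0.0882,0],[0,0,0.0358],1],[[0.0474,0.0882,0],[0,0,0.0358],1],[[0,0,0],[0,0,0],1]]'
```

```text
t: 2.22
ee_pos: [560.7, 162.5, 224.5]
ee_rot: [-3.141, -0.001, 2.124]
wrist_force: [0.4, -0.8, -0.3]
width: 91.9
gripper_force: 0.0
```

Overlay: heater, rack and round-nozzle outlines land within about 1 px in both views, and the empty post at (146,95) in the crop agrees too. Going down on the round nozzle.

```bash
python3 -m handwheel '[[[0,-0.002,-0.045],[0,0,0],0.4],[[0,-0.002,-0.045],[0,0,0],0.2],[[0,0,-0.045],[0,0,0],0.2],[[0,0,-0.045],[0,0,0],0.2],[[0,0,-0.045],[0,0,0],0.2],[[0,0,-0.012],[0,0,0],0.2],[[0,0,0],[0,0,0],0.2]]'
python3 -m handwheel '[[[0,0,0],[0,0,0],-0.1],[[0,0,0],[0,0,0],-0.2],[[0,0,0],[0,0,0],-0.3],[[0,0,0],[0,0,0],-1],[[0,0,0],[0,0,0],-1],[[0,0,0],[0,0,0],-1],[[0,0,0],[0,0,0],-1]]'
```

```text
t: 3.1
ee_pos: [560.3, 157.5, 107.1]
ee_rot: [-3.141, -0.0, 2.12]
wrist_force: [-0.7, 0.7, 0.4]
width: 55.0
gripper_force: 0.0
t: 3.98
ee_pos: [560.9, 158.0, 107.5]
ee_rot: [3.141, 0.0, 2.12]
wrist_force: [1.4, 1.1, 3.3]
width: 29.5
gripper_force: 29.9
```

```bash
python3 -m handwheel '[[[0,0,0.01],[0,0,0],-1],[[0,0,0.01],[0,0,0],-1],[[0,0,0.01],[0,0,0],-1],[[0,0,0.01],[0,0,0],-1],[[0,0,0.015],[0,0,0],-1],[[0,0,0.015],[0,0,0],-1],[[0,0,0.02],[0,0,0],-1],[[0,0,0.02],[0,0,0],-1],[[0,0,0.02],[0,0,0],-1],[[0,0,0],[0,0,0],-1]]'
python3 - <<'E'
from h import *
from plant import robot,imaging
o=robot.get_obs();print({k:o[k].round(3) for k in("ee_pos","ee_rot","wrist_force")})
for n in("scene","top"):
    c=imaging.camera(n);pickle.dump(c,open(f"pics/{n}1.pkl","wb"))
t=load("pics/top1.pkl");s=load("pics/scene1.pkl")
for c,e in((t,"t"),(s,"s")): print(proj(c,o["ee_pos"]))
cv2.imwrite("pics/v1.png",np.hstack([crop(t,190,120,100,130,4),crop(s,190,110,100,130,4)]))
E
```

```text
t: 5.22
ee_pos: [561.2, 158.0, 173.4]
ee_rot: [3.14, 0.001, 2.12]
wrist_force: [0.6, 0.4, -1.6]
width: 29.2
gripper_force: 29.9
{'ee_pos': array([561.25 , 157.988, 173.403]), 'ee_rot': array([3.14e+00, 1.00e-03, 2.12e+00]), 'wrist_force': array([ 0.641,  0.358, -1.574])}
[233.09896795 176.53062625]
[240.80110368 163.15062369]
```

View pics/v1.png

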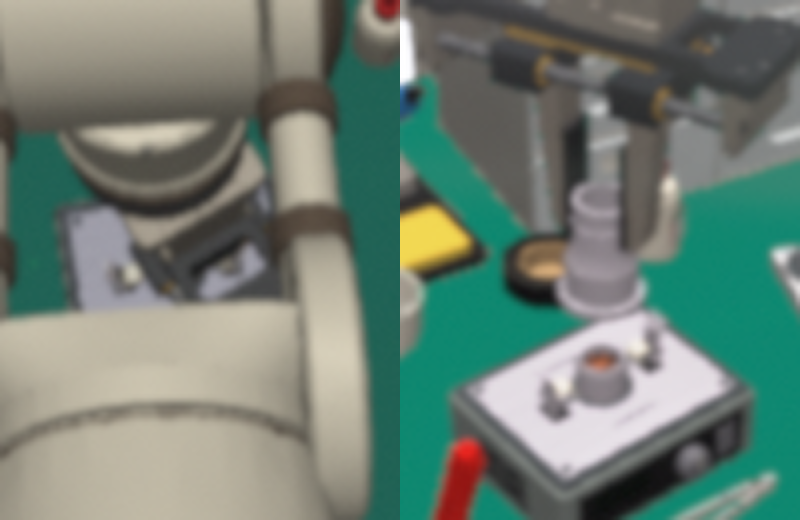

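Round nozzle is off and hangs upright in the gripper (scene crop, collar at (600,290)). The bare spigot is at (602,375) with both clips intact. Measuring both in the same camera.

```bash
python3 - <<'E'
from h import *
s=load("pics/scene1.pkl");s0=load("pics/scene0.pkl")
print("spig",*fit([s],np.vstack([circ(25,78),circ(30,73.5)]),[561,159,0],[8,8,1e-6]))
print("spig pick",atz(s,190+(602-400)/4-.4,110+362/4-.4,78).round(1))
print("noz pick collar",atz(s,190+(600-400)/4-.4,110+290/4-.4,122).round(1),"mouth",atz(s,190+(596-400)/4-.4,110+198/4-.4,186).round(1))
z=173.4-51.5
print("noz",*fit([s],np.vstack([circ(46,z),circ(46,z+6),circ(40,z+6)]),[561,159,0],[8,8,1e-6]))
print("heater",*fit([s],np.vstack([rect(110,140,56)]),[557,160,.16],[6,6,.1]))
print("mouth0",*fit([s0],circ(30,120),[561,159,0],[8,8,1e-6]))
r=[597.5,-74.5,-.245];c,q=np.cos(r[2]),np.sin(r[2])
print("post2 fit",*fit([s],np.vstack([circ(16,31),circ(25,25)]),[639,-50.5,0],[8,8,1e-6]))
t0=load("pics/top0.pkl")
print("post2 top/scene0",fit([t0],np.vstack([circ(16,31),circ(46,14)]),[639,-50.5,0],[8,8,1e-6]),fit([t0,s0],np.vstack([circ(16,31),circ(46,14)]),[639,-50.5,0],[8,8,1e-6]))
E
```

```text
spig [5.61035350e+02 1.61885375e+02 1.30328816e-07] -257.6206970214844
spig pick [556.6 163.4  78. ]
noz pick collar [564.5 159.8 122. ] mouth [560.3 163.6 186. ]
noz [ 5.53001759e+02  1.63825159e+02 -2.44329905e-07] -193.8177490234375
heater [5.52408014e+02 1.65784733e+02 1.44708079e-01] -267.5630798339844
mouth0 [ 5.64364642e+02  1.59968170e+02 -2.79421720e-07] -246.710693359375
post2 fit [ 6.43839816e+02 -5.52070074e+01  5.02207754e-07] -283.6612854003906
post2 top/scene0 (array([ 6.40009530e+02, -5.08926534e+01, -1.17571030e-07]), np.float64(-285.31939697265625)) (array([ 6.40024207e+02, -5.08935030e+01, -5.42646004e-07]), np.float64(-539.5631103515625))
```

```bash
python3 -m handwheel '[[[0.0263,-0.0699,0],[0,0,0],-1],[[0.0263,-0.0699,0],[0,0,0],-1],[[0.0263,-0.0699,0],[0,0,0],-1],[[0.0263,-0.0699,0],[0,0,0],-1],[[0.0263,-0.0699,0],[0,0,0],-1],[[0.0263,-0.0699,0],[0,0,0],-1],[[0,0,0],[0,0,0],-1],[[0,0,0],[0,0,0],-1]]'
python3 -m handwheel '[[[0,0,-0.04],[0,0,0],-1],[[0,0,-0.04],[0,0,0],-1],[[0,0,-0.04],[0,0,0],-1],[[0,0,-0.03],[0,0,0],-1],[[0,0,-0.02],[0,0,0],-1],[[0,0,-0.01],[0,0,0],-1],[[0,0,-0.01],[0,0,0],-1],[[0,0,-0.01],[0,0,0],-1],[[0,0,0],[0,0,0],-1]]'
```

```text
t: 6.32
ee_pos: [638.8, -51.1, 171.4]
ee_rot: [-3.141, -0.001, 2.12]
wrist_force: [0.4, 0.5, -0.9]
width: 29.7
gripper_force: 29.9
t: 7.45
ee_pos: [639.2, -51.7, 71.9]
ee_rot: [-3.141, -0.0, 2.12]
wrist_force: [-0.4, -0.1, -0.2]
width: 29.6
gripper_force: 29.9
```

```bash
python3 -m handwheel '[[[0,0,-0.004],[0,0,0],-1],[[0,0,-0.004],[0,0,0],-1],[[0,0,-0.003],[0,0,0],-1],[[0,0,-0.002],[0,0,0],-1],[[0,0,0],[0,0,0],-1]]'
```

```text
t: 8.07
ee_pos: [639.5, -51.8, 66.0]
ee_rot: [3.142, 0.0, 2.12]
wrist_force: [-1.9, 0.1, 2.6]
width: 29.0
gripper_force: 29.9
```

```bash
python3 -m handwheel '[[[0,0,0],[0,0,0],-0.15],[[0,0,0],[0,0,0],0],[[0,0,0],[0,0,0],0.05],[[0,0,0.02],[0,0,0],0.05],[[0,0,0.04],[0,0,0],0.05],[[0,0,0.06],[0,0,0],0.05],[[0,0,0.06],[0,0,0],0.05],[[-0.06,0.06,0.04],[0,0,0],0.05],[[-0.1,0.06,0],[0,0,0],0.05],[[-0.1,0.06,0],[0,0,0],0.05],[[0,0,0],[0,0,0],0.05]]'
python3 - <<'E'
from h import *
from plant import robot,imaging
o=robot.get_obs();print({k:o[k].round(3) for k in("ee_pos","ee_rot","wrist_force")})
for n in("scene","top"):
    c=imaging.camera(n);pickle.dump(c,open(f"pics/{n}2.pkl","wb"))
t=load("pics/top2.pkl");s=load("pics/scene2.pkl")
rq=[597.5,-74.5,-.245]
for nm,P,q,r in [("oblong",rect(22,46,80),[621,-118,.78],[6,6,.3]),("round",circ(30,78),[639.5,-51,0],[8,8,1e-6])]:
  for k,cs in dict(top=[t],scene=[s],both=[t,s]).items():
    x,f=fit(cs,P,q,r);print(nm,k,x.round(3),round(f,1))
cv2.imwrite("pics/v2.png",np.hstack([crop(t,290,140,66,70,6),crop(s,278,130,66,70,6)]))
E
```

```text
t: 9.45
ee_pos: [506.1, 40.2, 175.8]
ee_rot: [-3.14, -0.001, 2.123]
wrist_force: [0.9, -0.9, -0.2]
width: 48.3
gripper_force: 0.0
{'ee_pos': array([506.058,  40.244, 175.779]), 'ee_rot': array([-3.140e+00, -1.000e-03,  2.123e+00]), 'wrist_force': array([ 0.894, -0.867, -0.165])}
oblong top [ 6.20348e+02 -1.23999e+02  5.07000e-01] -123.9
oblong scene [ 618.045 -118.523    0.804] -138.8
oblong both [ 6.15008e+02 -1.23992e+02  5.07000e-01] -251.0
round top [631.512 -43.033  -0.   ] -30.9
round scene [636.955 -51.946  -0.   ] -196.1
round both [636.364 -51.521  -0.   ] -222.3
```

View pics/v2.png

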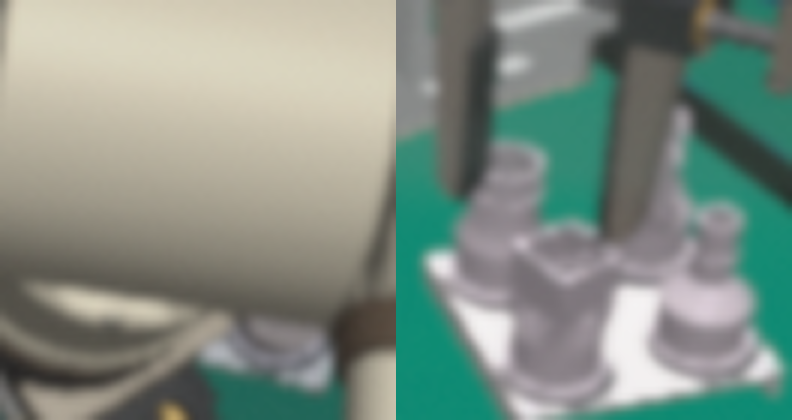

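Scene crop: the round nozzle stands upright and fully down on its post at (500,230), with the others undisturbed. Going to the oblong nozzle.

```bash
python3 -m handwheel '[[[0.0458,-0.0634,0],[0,0,0.0153],0.15],[[0.0458,-0.0634,0],[0,0,0.0153],0.15],[[0.0458,-0.0634,0],[0,0,0.0153],0.15],[[0.0458,-0.0634,0],[0,0,0.0153],0.15],[[0.0458,-0.0634,0],[0,0,0.0153],0.15],[[0,0,-0.04],[0,0,0],0.15],[[0,0,-0.04],[0,0,0],0.15],[[0,0,0],[0,0,0],0.15],[[0,0,0],[0,0,0],0.15]]'
python3 - <<'E'
from h import *
from plant import imaging,robot
c=imaging.camera("scene");pickle.dump(c,open("pics/scene3.pkl","wb"))
print(robot.get_obs()["ee_pos"])
cv2.imwrite("pics/v3.png",crop(c,278,110,80,75,8))
E
```

```text
t: 10.68
ee_pos: [623.8, -119.6, 135.8]
ee_rot: [3.142, -0.0, 2.361]
wrist_force: [0.7, -0.2, 0.7]
width: 52.6
gripper_force: 0.0
[ 624.14487025 -119.81988301  136.3727884 ]
```

View pics/v3.png

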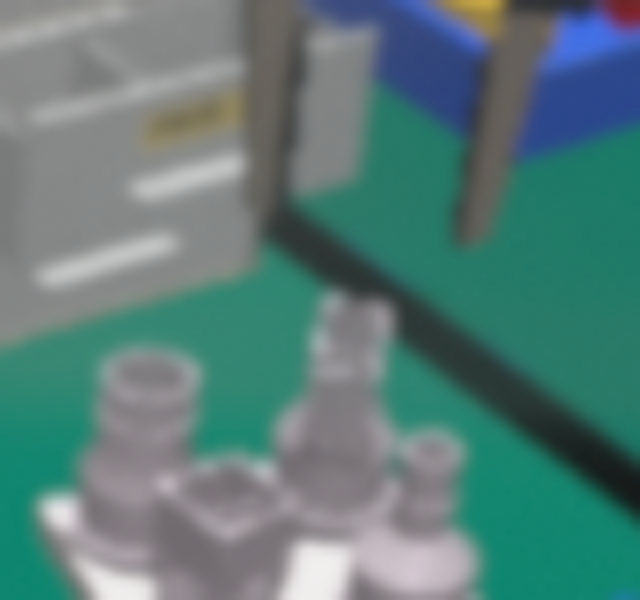

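Oblong mouth centre is at about (355,335); the fingertips at (275,225) and (470,242) straddle it. Checking the relative offset in the same view.

```bash
python3 - <<'E'
from h import *
s=load("pics/scene3.pkl")
P=lambda x,y:(278+x/8-.44,110+y/8-.44)
m=atz(s,*P(355,335),80);f=atz(s,*P(373,232),125.5)
print(m,f)
print(fit([s],rect(22,46,80),[621,-119,.79],[7,7,.2]))
for c in("scene0","top0"): print(c,fit([load(f"pics/{c}.pkl")],np.vstack([circ(46,14),circ(46,20)]),[622,-117,0],[7,7,1e-6]))
E
```

```text
[ 621.28363041 -119.16733394   80.        ] [ 613.1736533  -112.75864517  125.5       ]
(array([ 622.17971299, -118.98991098,    0.79614604]), np.float64(-220.41259765625))
scene0 (array([ 6.15079665e+02, -1.10013684e+02, -2.06110969e-07]), np.float64(-126.88888549804688))
top0 (array([ 6.20526998e+02, -1.12429672e+02, -6.17660964e-08]), np.float64(-227.0061492919922))
```

```bash
python3 -m handwheel '[[[-0.0046,0.0014,-0.03],[0,0,0],0.15],[[0,0,-0.04],[0,0,0],0.1],[[0,0,-0.04],[0,0,0],0],[[0,0,-0.03],[0,0,0],0],[[0,0,0],[0,0,0],-0.1],[[0,0,0],[0,0,0],-0.2],[[0,0,0],[0,0,0],-0.3],[[0,0,0],[0,0,0],-0.4],[[0,0,0],[0,0,0],-1],[[0,0,0],[0,0,0],-1],[[0,0,0],[0,0,0],-1],[[0,0,0],[0,0,0],-1]]'
```

```text
t: 12.22
ee_pos: [622.0, -119.6, 66.1]
ee_rot: [3.141, 0.001, 2.361]
wrist_force: [1.4, -0.0, 3.2]
width: 21.9
gripper_force: 30.0
```

```bash
python3 -m handwheel '[[[0,0,0.02],[0,0,0],-1],[[0,0,0.06],[0,0,0],-1],[[0,0,0.06],[0,0,0],-1],[[0,0,0.06],[0,0,0],-1],[[-0.01545,0.0697,0],[0,0,-0.0252],-1],[[-0.01545,0.0697,0],[0,0,-0.0252],-1],[[-0.01545,0.0697,0],[0,0,-0.0252],-1],[[-0.01545,0.0697,0],[0,0,-0.0252],-1],[[-0.01545,0.0697,0],[0,0,-0.0252],-1],[[-0.01545,0.0697,0],[0,0,-0.0252],-1],[[-0.01545,0.0697,0],[0,0,-0.0252],-1],[[-0.01545,0.0697,0],[0,0,-0.0252],-1],[[0,0,-0.04],[0,0,0],-1],[[0,0,-0.04],[0,0,0],-1],[[0,0,0],[0,0,0],-1],[[0,0,0],[0,0,0],-1]]'
python3 - <<'E'
from h import *
from plant import imaging,robot
o=robot.get_obs();print(o["ee_pos"],o["ee_rot"],o["width"])
for n in("scene","top"):
    c=imaging.camera(n);pickle.dump(c,open(f"pics/{n}4.pkl","wb"))
c=load("pics/scene4.pkl");t=load("pics/top4.pkl")
cv2.imwrite("pics/v4.png",crop(c,205,150,70,70,8))
E
```

```text
t: 14.22
ee_pos: [559.5, 159.1, 125.8]
ee_rot: [-3.141, 0.0, 1.727]
wrist_force: [-0.4, -0.5, -1.2]
width: 21.8
gripper_force: 30.0
[559.4625882  159.09937311 125.82882312] [-3.14058077e+00  2.65531560e-04  1.72739501e+00] 21.828231363413988
```

View pics/v4.png

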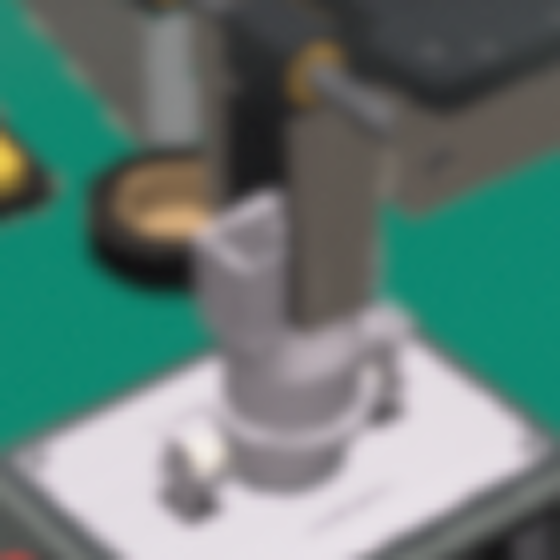

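Scene crop: the oblong nozzle's bore has already gone over the tapered spigot tip (collar at (285,430)) with no side force. Pushing down gently.

```bash
python3 -m handwheel '[[[0,0,-0.004],[0,0,0],-1],[[0,0,-0.004],[0,0,0],-1],[[0,0,0],[0,0,0],-1]]'
```

```text
t: 14.7
ee_pos: [560.1, 159.8, 122.2]
ee_rot: [3.141, -0.001, 1.727]
wrist_force: [-0.4, 4.2, 4.7]
width: 22.1
gripper_force: 30.0
```

```bash
python3 -m handwheel '[[[0,0.003,0],[0,0,0],-1],[[0,0,-0.004],[0,0,0],-1],[[0,0,-0.004],[0,0,0],-1],[[0,0,0],[0,0,0],-1]]'
```

```text
t: 15.2
ee_pos: [559.9, 160.5, 116.9]
ee_rot: [3.141, 0.0, 1.727]
wrist_force: [2.2, 0.4, -1.8]
width: 21.7
gripper_force: 30.0
```

```bash
python3 -m handwheel '[[[0.001,0,-0.004],[0,0,0],-1],[[0,0,-0.004],[0,0,0],-1],[[0,0,-0.004],[0,0,0],-1],[[0,0,-0.004],[0,0,0],-1],[[0,0,-0.004],[0,0,0],-1],[[0,0,0],[0,0,0],-1]]'
```

```text
t: 15.95
ee_pos: [560.3, 160.7, 107.8]
ee_rot: [3.142, 0.0, 1.727]
wrist_force: [0.1, -0.5, -1.6]
width: 21.4
gripper_force: 30.0
```

```bash
python3 -m handwheel '[[[0,0,-0.003],[0,0,0],-1],[[0,0,-0.002],[0,0,0],-1],[[0,0,0],[0,0,0],-1]]'
```

```text
t: 16.32
ee_pos: [560.7, 160.7, 107.4]
ee_rot: [3.141, 0.0, 1.728]
wrist_force: [-4.0, -0.8, 11.2]
width: 21.9
gripper_force: 30.0
```

```bash
python3 -m handwheel '[[[0,0,-0.004],[0,0,0],-1],[[0,0,-0.002],[0,0,0],-1],[[0,0,0],[0,0,0],-1]]'
```

```text
t: 16.7
ee_pos: [561.0, 160.6, 107.2]
ee_rot: [3.141, 0.001, 1.728]
wrist_force: [-13.0, -3.6, 27.0]
width: 22.0
gripper_force: 30.0
```

Firmly seated at the expected height. I'll ease off, release, lift clear and look.

```bash
python3 -m handwheel '[[[0,0,0.005],[0,0,0],-1],[[0,0,0.002],[0,0,0],-0.4],[[0,0,0],[0,0,0],-0.2],[[0,0,0],[0,0,0],0],[[0,0,0.02],[0,0,0],0],[[0,0,0.06],[0,0,0],0],[[0,0,0.08],[0,0,0],0],[[0,0,0.08],[0,0,0],0],[[-0.04,-0.1,0.02],[0,0,0],0],[[-0.04,-0.1,0],[0,0,0],0],[[-0.04,-0.1,0],[0,0,0],0],[[-0.04,-0.1,0],[0,0,0],0],[[-0.04,-0.1,0],[0,0,0],0],[[0,-0.1,0],[0,0,0],0],[[0,-0.1,0],[0,0,0],0],[[0,-0.1,0],[0,0,0],0],[[0,-0.1,0],[0,0,0],0],[[0,0,0],[0,0,0],0]]'
python3 - <<'E'
from h import *
from plant import imaging,robot
for n in("scene","top"):
    c=imaging.camera(n);pickle.dump(c,open(f"pics/{n}5.pkl","wb"))
c=load("pics/scene5.pkl");t=load("pics/top5.pkl")
print(fit([t],rect(22,46,122),[561,160,.16],[5,5,.3]),fit([c],rect(22,46,122),[561,160,.16],[5,5,.3]),fit([t,c],rect(22,46,122),[561,160,.16],[5,5,.3]))
cv2.imwrite("pics/v5.png",np.vstack([np.hstack([crop(t,200,155,66,50,6),crop(c,198,178,66,50,6)]),np.hstack([crop(t,292,145,66,50,6),crop(c,278,142,66,50,6)])]))
E
```

```text
t: 18.95
ee_pos: [459.8, -292.1, 236.0]
ee_rot: [3.141, 0.001, 1.723]
wrist_force: [-0.0, 0.6, -0.6]
width: 46.3
gripper_force: 0.0
(array([5.59101601e+02, 1.60349295e+02, 1.49771306e-01]), np.float64(-253.1180419921875)) (array([5.64052552e+02, 1.61890925e+02, 1.09382380e-01]), np.float64(-242.4964141845703)) (array([5.59660592e+02, 1.60642232e+02, 1.23893609e-01]), np.float64(-466.8442687988281))
```

View pics/v5.png

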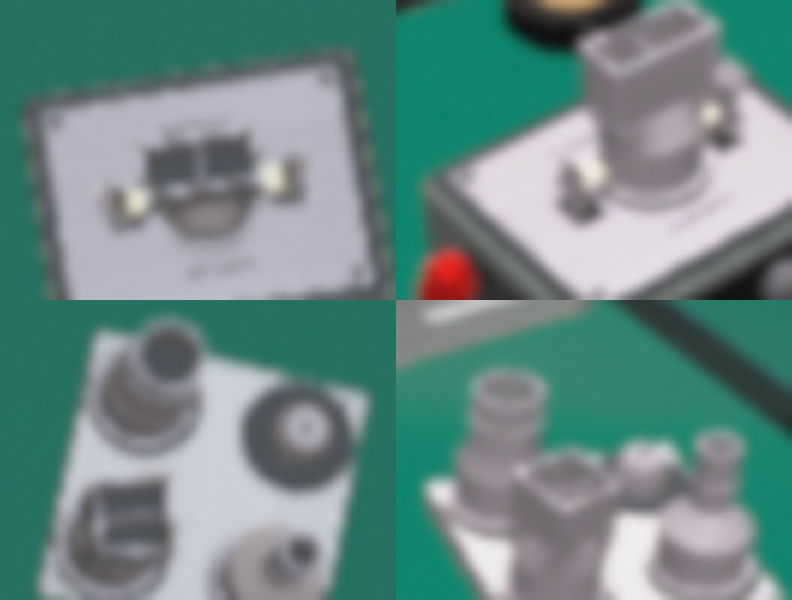

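The oblong nozzle is home and in line with the long side. Both clips are where they were at the start ((125,200) and (285,178)), and the round nozzle is upright on its post.

```bash
python3 -c "
from plant import order
print(order.finish_job())"
```

```text
the job is handed in; nothing more can be done
None
```

The job is handed in, with no verdict returned: the round nozzle is upright on the empty rack post (post_2), and the oblong is fully home on the spigot with its mouth along the heater's long side and both clips looking closed in the last pictures.

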